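Hold a pair of door backplates against the drilling jig's fence

ROBOT

A 7-joint arm with a two-finger parallel gripper is mounted at the origin on the work surface. World frame = base frame: x ahead of the robot, y to its left, z up, the work surface at z = 0. Lengths are in m, angles in rad, forces in N, time in s.
With the tool pointing down it reaches from about 0.35 to 0.9 m from the base axis. Payload 8.1 kg.
Tool frame: the origin (TCP) lies at the centre of the arm's flange, where the gripper is bolted on; the fingertips stand 178 mm ahead of it and the grasp point (between the pads) lies 159 mm ahead of it; z points along the fingers, y is the line along which they close (so a half turn about z gives the same grasp; the last joint's range is limited). The gripper opens to 92 mm and grips with 3 to 60 N. Pads are 19 mm wide; open, the fingers measure 130 mm over their backs; the gripper's body (75 mm by 190 mm) begins 47 mm behind the grasp point.
Start: joints at [1.108, 0.434, 0.025, 1.573, -0.012, 1.134, -0.075], TCP at [0.22, -0.585, 0.405] pointing down, gripper open.
Joint ranges: [-2.62, 2.62], [-0.44, 2.09], [-1.27, 1.32], [0.08, 2.57], [-1.32, 4.46], [0.12, 2], [-2.74, 2.74]. Speed limits (rad/s): [2.22, 2.22, 3.01, 3.01, 3.14, 3.14, 3.14].

INTERFACE

Orientations are given as a rotation vector (axis times angle).
In Python, from cell import arm gives the robot as it stands. The module is installed in compiled form; this text tells all that it offers.
- The arm moves only by the shell command python3 -m inch 'ROWS' [FORCE]. ROWS is text: rows parted by semicolons, each of 5 numbers parted by spaces: the shift along the tool's x, y, z in m, then the turn about the tool's z in rad, then the finger opening in m, from 0 to 0.0918. In form: x y z roll fingers; .... A call has 1 to 5 rows; each row is the pose to reach, as a shift and turn from the pose commanded when the call began, along the tool's axes at that moment; what a row does not reach only later rows make up. A row lasts 1/10 s, in which the tool goes at most 50 mm and 8.59 degrees, less where a joint would pass 70% of its speed; a pose out of reach is approached as far as the arm can. A call with a gripper value outside its range is refused whole. The fingers move at their own pace and stop on an object; FORCE is the grip in N (left out, the last holds). Time passes only in rows, so rows that repeat a pose let the fingers close. It gives the time, the measured TCP pose, the force, the opening and the grip force at its end, in the units of the state.
- arm.observe(): the state, without advancing time (a new reading comes with each control period).
- arm.get_image(name): name is "scene" or "top" or "wrist"; returns the picture (420x560x3 uint8, red, green, blue); there is no depth.
- arm.get_calibration(name): a dict with "intrinsics" (3x3 intrinsics, pixels), "pose" (4x4, takes a point from camera to world coordinates). Camera axes: x right, y up, looking along -z (the intrinsics and any distortion apply to the point x, -y, -z); pixel columns grow to the right and rows downward; lengths in m; the calibration is good to about 2 mm. A picture is of the moment at which its call begins: read the wrist's pose just before it. get_calibration takes no time and is no camera call; for the wrist camera it gives the pose at the moment of the call.
- arm.sign_off(): hands the job in; it is judged then, once.
Trained networks look in the newest picture that a camera, given by its name, has taken for a name from the list of things; names that differ only in an ending like _2 or _b are one class to them, and where a whole thing is asked for, a point or a joint stands for the part that bears it (a point fixed in the world has none). Each returns a list of dicts, best first, with "conf" (0 to 1); they miss things now and then, are a little off and sometimes report something else, mostly with a low value. They report only what shows in the picture. A call takes as long as a camera call. They do not tell look-alikes from the thing itself.
- arm.look_for(camera, query): "point" ([row, column] in pixels, amid what is visible of it).
- arm.silhouettes(camera, query): "region" (420x560 bool, what is visible of it) and "point" ([row, column] in pixels, amid what is visible of it).
- arm.place_of(camera, query): "point" ([row, column] in pixels: a listed point, or the origin of a listed thing).
The state is a dict: "clock": time; "joints": joint angles; "dq": joint speeds; "joint_efforts": joint torques, N m; "position": TCP position; "ee_rot": TCP orientation; "force": force on the tool from outside, world axes, zero at the start; "ft_torque": the same for the moment, N m; "width": opening from 0.0 (shut) to 1.0 (fully open); "gripper_force": force on a finger pad.
Only numpy, scipy, OpenCV 4.12 (cv2) and the standard library are available. Lean on these libraries where they do the work, as an engineer would, in place of code of your own. Each camera call takes 0.05 s, during which the arm holds its last target. There are 200 camera calls.

TASK

Lay the two aluminium backplate blanks squarely one on top of the other on the steel drilling jig, with one end of the pile up to the end stop, and slide the pile gently against the long fence. With both blanks against it, keep pressing the pile to the fence with a steady sideways push of about 10 N and finish while holding it like that, so that a colleague can close the toggle clamps before drilling the pair. Leave the padlock, the lock cylinder and the oil bottle alone.

Things in the scene. Friction and masses are not known exactly. Their poses are not given: they have to be found in the camera images.
- plate_a: bare aluminium backplate blank for a door handle, a flat bar 45 mm wide (its x), 170 mm long (its y), 8 mm thick (its z), about 0.17 kg, with two fine blue scribed crosses on top; origin at the centre of its underside. Starts flat on the bench; turning it end for end makes no difference. It slides easily on the other blank and on the jig (friction about 0.2).
- plate_b: the second blank of the pair, identical to plate_a; starts flat elsewhere on the bench. Either blank may be the lower one.
- jig: dark steel drilling jig fixed to the bench: base 15 mm thick, x -85 to +95 mm, y -125 to +125 mm, top bare and flat save for a fence at +x and an end stop at +y. Origin at bench height under the centre of a correctly seated pile. Two red-handled toggle clamps stand open and rigid behind the fence, beyond x = 44 mm, up to 135 mm above the bench.
- fence: long fence of the jig, a rigid steel bar along the jig's y, 18 mm thick and 18 mm high on the base (top 33 mm above the bench). Frame the same as the jig's; its working face looks to -x and lies at x = +22.5 mm, from y = -100 to +90 mm. Pushing the pile in the jig's +x direction presses it against this face.
- end_stop: end stop of the jig, a rigid steel bar 18 mm high on the base. Frame the same as the jig's; its working face looks to -y and lies at y = +85 mm, from x = -62 to +18 mm, so a blank that touches the fence and the stop has its origin at x = 0, y = 0 of the jig.
- padlock: bystander: brass padlock lying flat, body 48 x 50 x 22 mm, steel shackle reaching 67 mm out in its +x; origin at the centre of the body's underside.
- cylinder_lock: bystander: brass profile lock cylinder lying on its side, 64 mm long (its x), about 33 mm wide, 17 mm high; origin under the middle of its round barrel.
- oiler: bystander: white oil bottle with blue band and red spout, 50 mm in diameter, 116 mm tall, upright; origin at the centre of its underside.
Mind the look-alikes: they are no part of the job. What is shaped like the plate_a but purple or yellow is not meant.

How it is judged:
On the way:
1. one blank lies flat on the jig's base and the other squarely on top of it (((z of plate_a in the frame of jig between 0.0125 and 0.0175 m and z of plate_b in the frame of jig between 0.0205 and 0.0255 m) or (z of plate_b in the frame of jig between 0.0125 and 0.0175 m and z of plate_a in the frame of jig between 0.0205 and 0.0255 m)) and horizontal distance between plate_a and plate_b below 0.004 m and angle between the y axis of plate_a and the y axis of plate_b, either way round below 0.04 rad and angle between each of plate_a, plate_b's own z axis and vertical below 0.06 rad and x of plate_a in the frame of jig between -0.075 and 0.004 m and y of plate_a in the frame of jig between -0.045 and 0.004 m and x of plate_b in the frame of jig between -0.075 and 0.004 m and y of plate_b in the frame of jig between -0.045 and 0.004 m and linear speed of each of plate_a, plate_b below 0.01 m/s), for 0.2 s.
At the end, for the whole second after the job is handed in: The blanks lie one on the other on the jig (heights within 2.5 mm), flush within 4 mm, end within 4 mm of the end stop, long sides of both on the fence (2 mm, 0.03 rad). Through the last second the robot presses the pile so that the fence carries 4 to 16 N in all, and nothing moves (((z of plate_a in the frame of jig between 0.0125 and 0.0175 m and z of plate_b in the frame of jig between 0.0205 and 0.0255 m) or (z of plate_b in the frame of jig between 0.0125 and 0.0175 m and z of plate_a in the frame of jig between 0.0205 and 0.0255 m)) and horizontal distance between plate_a and plate_b below 0.004 m and angle between the y axis of plate_a and the y axis of plate_b, either way round below 0.04 rad and angle between each of plate_a, plate_b's own z axis and vertical below 0.06 rad and linear speed of each of plate_a, plate_b below 0.01 m/s and x of plate_a in the frame of jig between -0.002 and 0.002 m and y of plate_a in the frame of jig between -0.004 and 0.003 m and angle between the y axis of each of plate_a, plate_b and the y axis of jig, either way round below 0.03 rad and x of plate_b in the frame of jig between -0.002 and 0.002 m and y of plate_b in the frame of jig between -0.004 and 0.003 m and contact force between fence and anything else between 4 and 16 N); the arm keeps its last pose, push and grip.
It fails at once if the padlock is pushed aside (more than 25 mm) or tipped over (distance of padlock from where it was at the start of the episode above 0.025 m or angle between padlock's own z axis and vertical above 0.5 rad).
It fails at once if the cylinder lock is pushed aside (more than 25 mm) or tipped over (distance of cylinder_lock from where it was at the start of the episode above 0.025 m or angle between cylinder_lock's own z axis and vertical above 0.5 rad).
It fails at once if the oiler is pushed aside (more than 25 mm) or tipped over (distance of oiler from where it was at the start of the episode above 0.025 m or angle between oiler's own z axis and vertical above 0.5 rad).
It fails at once if the fence is rammed with more than 45 N (contact force between fence and anything else above 45 N).
It also fails if it takes over 69 s, if anything falls off the work surface, if the arm or the gripper's body presses on something with over 40 N, if the wrist force passes 120 N, or if a joint passes its speed limit or range.

## Working session

There is one attempt and no reset: what is moved stays moved. The work goes in short steps, Python scripts to look and compute and a shell command to move; the robot and the scene stay as the last step left them, time stands still between calls to the robot, and variables do not carry over. Pictures are saved under pics/ and viewed, at most 10 in all, crops included, and the job is handed in when it is done.

```bash
mkdir -p pics
cat > h.py <<'E'
import numpy as np,cv2
from cell import arm
from scipy.spatial.transform import Rotation as R
def cal(n):
    c=arm.get_calibration(n); return np.array(c['intrinsics']),np.array(c['pose']),c
def unproj(n,px,z,c=None):
    K,T=(c or cal(n))[:2]
    px=np.atleast_2d(px).astype(float) # col,row
    d=np.c_[(px[:,0]-K[0,2])/K[0,0],-(px[:,1]-K[1,2])/K[1,1],-np.ones(len(px))]@T[:3,:3].T
    o=T[:3,3]; s=(z-o[2])/d[:,2]
    return o+d*s[:,None]
def proj(n,P,c=None):
    K,T=(c or cal(n))[:2]
    q=(np.atleast_2d(P)-T[:3,3])@T[:3,:3]
    return np.c_[K[0,0]*q[:,0]/-q[:,2]+K[0,2],K[1,1]*-q[:,1]/-q[:,2]+K[1,2]]
def save(n,f,im=None):
    im=arm.get_image(n) if im is None else im
    cv2.imwrite('pics/'+f,im[:,:,::-1]); return im
E
python3 - <<'E'
from h import *
s=arm.observe(); print({k:np.round(v,3) for k,v in s.items()})
a=save('top','top0.png'); b=save('scene','scene0.png')
for n in('top','scene'):
    print(arm.get_calibration(n))
for q in('plate_a','jig','padlock','cylinder_lock','oiler'):
    for d in arm.silhouettes('top',q):
        r=d['region'].astype(np.uint8); m=cv2.findContours(r,0,2)[0]
        if not m: continue
        m=max(m,key=cv2.contourArea); rc=cv2.minAreaRect(m)
        print(q,round(d['conf'],2),np.round(d['point']),'rect',np.round(cv2.boxPoints(rc),1).tolist(),a[d['region']].mean(0).round())
        P=unproj('top',cv2.boxPoints(rc),0.008); print('   ',P.mean(0).round(3)[:2],np.linalg.norm(np.diff(P,axis=0),axis=1).round(3))
E
```

```text
{'clock': np.float64(0.0), 'joints': array([ 1.108,  0.435,  0.025,  1.574, -0.012,  1.134, -0.075]), 'dq': array([ 0.001, -0.001, -0.001,  0.001, -0.   , -0.001, -0.001]), 'joint_efforts': array([ 2.0000e-03, -6.6786e+01,  9.8600e-01, -3.1447e+01, -6.0000e-02,
        4.3000e-02,  0.0000e+00]), 'position': array([ 0.22 , -0.585,  0.404]), 'ee_rot': array([-3.089e+00, -5.620e-01,  1.000e-03]), 'force': array([ 0.006,  0.311, -0.777]), 'ft_torque': array([0.01 , 0.001, 0.051]), 'gripper_force': np.float64(0.0), 'width': np.float64(1.002)}
{'intrinsics': array([[499.90597324,   0.        , 285.64362229],
       [  0.        , 499.90597324, 203.33873817],
       [  0.        ,   0.        ,   1.        ]]), 'pose': array([[-0.01098907,  0.98910113, -0.14682711,  0.19900907],
       [-0.99977859, -0.01350331, -0.01613806, -0.12327105],
       [-0.01794482,  0.14661725,  0.98903052,  1.81427886],
       [ 0.        ,  0.        ,  0.        ,  1.        ]])}
{'intrinsics': array([[484.4954126 ,   0.        , 281.04487937],
       [  0.        , 484.4954126 , 211.7027828 ],
       [  0.   
[... 1521 characters left out ...]
17578]] [121. 106.  46.]
    [ 0.723 -0.331] [0.06  0.097 0.06 ]
cylinder_lock 0.58 [152. 164.] rect [[156.8000030517578, 148.5], [164.60000610351562, 141.6999969482422], [176.3000030517578, 155.10000610351562], [168.5, 161.89999389648438]] [127. 102.  38.]
    [0.667 0.348] [0.038 0.069 0.038]
cylinder_lock 0.35 [213. 350.] rect [[327.8999938964844, 214.10000610351562], [330.3999938964844, 202.10000610351562], [376.1000061035156, 211.60000610351562], [373.6000061035156, 223.60000610351562]] [138. 138. 143.]
    [ 0.429 -0.335] [0.045 0.169 0.045]
oiler 0.53 [166. 408.] rect [[397.5, 164.5], [408.5, 153.5], [417.5, 162.5], [406.5, 173.5]] [88. 85. 91.]
    [ 0.609 -0.544] [0.059 0.047 0.059]
```

View pics/top0.png

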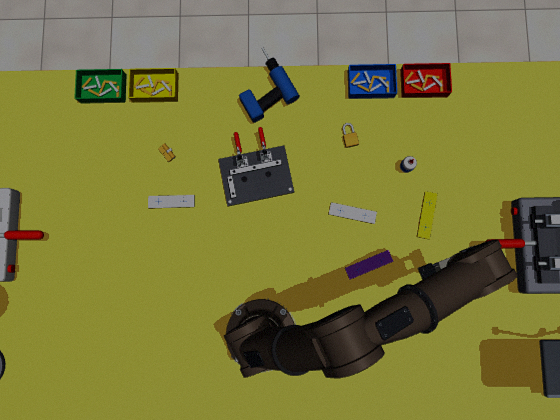

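View pics/scene0.png

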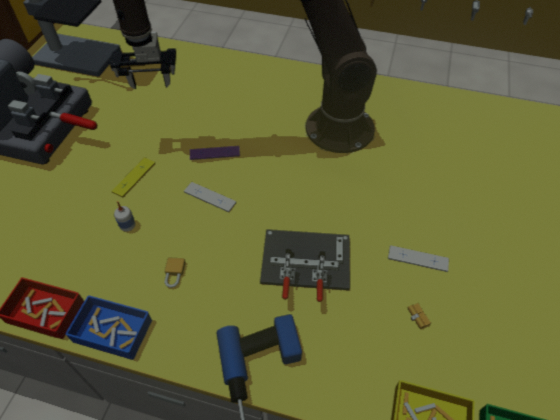

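Run:
```python
from h import *
a=cv2.imread('pics/top0.png')
c=cv2.resize(a[105:225,190:310],(560,560),interpolation=cv2.INTER_CUBIC)
d=cv2.resize(a[190:240,315:390],(560,373),interpolation=cv2.INTER_CUBIC)
b=cv2.imread('pics/scene0.png')
cv2.imwrite('pics/crop1.png',c)
```

```text
(no output)
```

View pics/crop1.png

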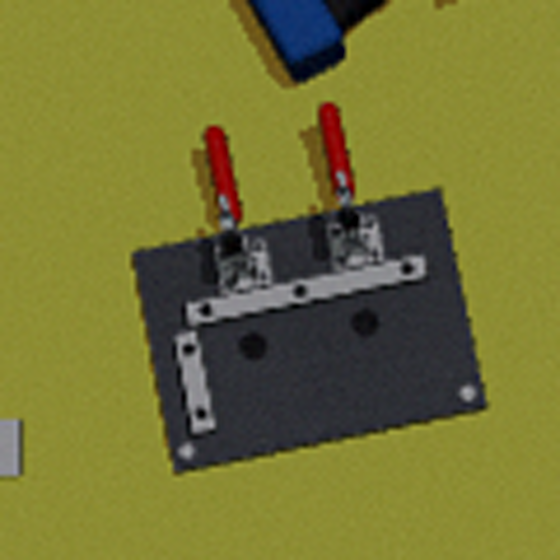

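The shape matches for plate_a are yellow at (216,428), purple at (268,369), and bare grey at (213,349) and (198,173), given as row, column. The two grey ones fit the description. The jig is at about (171,256), with the fence on its far side and the end stop on its left. I'll check the grey ones in a close crop and work out the first hover.

```bash
cat >> h.py <<'E'
def move(xy,z,long_yaw,gp=True):
    """shift for tool with its x axis along long_yaw (mod pi); prints x y z roll"""
    s=arm.observe(); Rt=R.from_rotvec(s['ee_rot']).as_matrix()
    d=Rt.T@(np.array([xy[0],xy[1],z])-s['position'])
    cy=np.arctan2(Rt[1,0],Rt[0,0]); dy=(long_yaw-cy+np.pi/2)%np.pi-np.pi/2
    print('clock',round(s['clock'],2),'shift',d.round(4),'roll',round(-dy,4),'rows>=',round(max(np.linalg.norm(d)/.05,abs(dy)/.15),1),'q7',s['joints'][6].round(2))
E
python3 - <<'E'
from h import *
a=cv2.imread('pics/top0.png')
e=lambda r0,c0:cv2.resize(a[r0:r0+50,c0:c0+75],(450,300),interpolation=cv2.INTER_CUBIC)
cv2.imwrite('pics/crop2.png',np.vstack([e(188,315),e(176,134)]))
cr=np.array([[132,252],[440,188],[487,407],[177,472]])*120/560+[190,105]-0.4
W=unproj('top',cr,0.015)[:,:2]
J=np.array([[95,125],[95,-125],[-85,-125],[-85,125]])/1e3
A=J-J.mean(0);B=W-W.mean(0);th=np.arctan2((A[:,0]*B[:,1]-A[:,1]*B[:,0]).sum(),(A*B).sum())
Rm=np.array([[np.cos(th),-np.sin(th)],[np.sin(th),np.cos(th)]])
t=W.mean(0)-Rm@J.mean(0);print('jig',t,th,(J@Rm.T+t-W).round(4).tolist())
for n,rc in(('1',[[327.9,214.1],[330.4,202.1],[376.1,211.6],[373.6,223.6]]),('2',[[148,207],[148,195],[194,195],[194,207]])):
    P=unproj('top',rc,.008);v=P[2]-P[1];print(n,P.mean(0)[:2],np.arctan2(v[1],v[0]));move(P.mean(0)[:2],.40,np.arctan2(v[1],v[0]))
c=cal('wrist');s=arm.observe();print('cam in tool',(R.from_rotvec(s['ee_rot']).as_matrix().T@(c[1][:3,3]-s['position'])).round(3),c[0][0,0],c[2].keys(),(R.from_rotvec(s['ee_rot']).as_matrix().T@c[1][:3,:3]).round(2))
E
```

```text
jig [0.56764527 0.013581  ] 0.19696183906942002 [[-0.0004, -0.0], [0.0002, -0.0006], [0.0005, -0.0009], [-0.0003, 0.0015]]
1 [ 0.42900516 -0.33441632] -1.7924377984822906
clock 0.35 shift [ 0.2838 -0.1609  0.0046] roll -0.9895 rows>= 6.6 q7 -0.08
2 [0.48162741 0.32708083] -1.5847542459380166
clock 0.35 shift [ 0.5659 -0.7616  0.0048] roll -1.1972 rows>= 19.0 q7 -0.08
cam in tool [0.066 0.    0.02 ] 373.6589097924376 dict_keys(['intrinsics', 'pose']) [[-0.    0.97  0.25]
 [ 1.    0.    0.  ]
 [ 0.    0.25 -0.97]]
```

View pics/crop2.png

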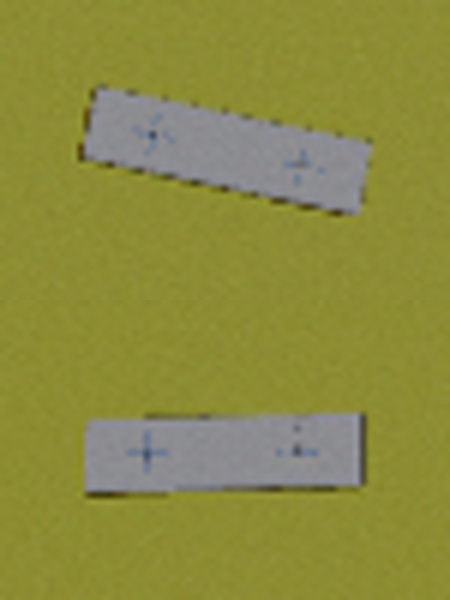

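The crops confirm it: both grey bars have two blue crosses each, so they're the blanks. I'll move over the first one.

```bash
python3 -m inch '0.284 -0.161 0.005 -0.9 0.0918; 0.284 -0.161 0.005 -0.9 0.0918; 0.284 -0.161 0.005 -0.9 0.0918; 0.284 -0.161 0.005 -0.9 0.0918; 0.284 -0.161 0.005 -0.9 0.0918' 15
python3 - <<'E'
from h import *
move([.429,-.3344],.40,-1.792)
E
```

```text
clock: 0.85
position: [0.3811, -0.3914, 0.4011]
ee_rot: [2.665, 1.663, 0.0]
force: [0.5, -0.7, -0.0]
width: 0.996
gripper_force: 0.0
clock 0.85 shift [0.0722 0.018  0.0011] roll -0.2339 rows>= 1.6 q7 0.17
```

```bash
python3 -m inch '0.072 0.018 0.001 -0.234 0.0918; 0.072 0.018 0.001 -0.234 0.0918; 0.072 0.018 0.001 -0.234 0.0918;0.072 0.018 0.001 -0.234 0.0918'
cat >> h.py <<'E'
def plate(z,name,near,tol=.06):
    """precise plate pose from wrist image by min-area rect at top-face height z"""
    c=cal('wrist'); im=save('wrist',name)
    best=None
    for d in arm.silhouettes('wrist','plate_a'):
        m=cv2.findContours(d['region'].astype(np.uint8),0,2)[0]
        if not m: continue
        m=max(m,key=cv2.contourArea)[:,0]
        P=unproj('wrist',m,z,c)[:,:2]
        rc=cv2.minAreaRect((P*1000).astype(np.float32)); (cx,cy),(w,h),_=rc
        b=cv2.boxPoints(rc)/1000; v=b[1]-b[0] if np.linalg.norm(b[1]-b[0])>np.linalg.norm(b[2]-b[1]) else b[2]-b[1]
        y=np.arctan2(v[1],v[0])%np.pi
        col=im[d['region']].mean(0).round()
        print('plate',round(d['conf'],2),np.round([cx/1e3,cy/1e3],4),'yaw',round(y,4),'size',round(w,1),round(h,1),'col',col)
        if np.hypot(cx/1e3-near[0],cy/1e3-near[1])<tol and np.ptp(col)<30 and best is None: best=(np.array([cx,cy])/1e3,y)
    return best
E
python3 - <<'E'
from h import *
b=plate(.008,'w1.png',[.429,-.334])
move(b[0],.180,b[1])
E
```

```text
clock: 1.25
position: [0.4281, -0.337, 0.3998]
ee_rot: [2.46, 1.954, -0.001]
force: [0.2, -0.3, -0.1]
width: 1.005
gripper_force: 0.0
plate 0.92 [ 0.2257 -0.344 ] yaw 1.9519 size 48.6 78.6 col [127.  75. 163.]
plate 0.59 [ 0.4278 -0.3343] yaw 1.3491 size 170.5 45.6 col [201. 201. 202.]
clock 1.35 shift [ 4.000e-03 -2.000e-04  2.198e-01] roll -0.0091 rows>= 4.4 q7 0.23
```

View pics/w1.png

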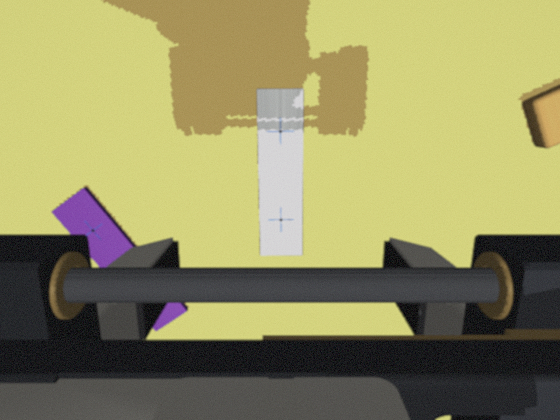

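The wrist view shows the bare blank whole and aligned, from (88,257) to (255,303), with the purple one well to the left. I'll descend and grasp it.

```bash
python3 -m inch '0.004 0 0.05 -0.009 0.08; 0.004 0 0.1 -0.009 0.075; 0.004 0 0.15 -0.009 0.075; 0.004 0 0.195 -0.009 0.075; 0.004 0 0.195 -0.009 0.075' 25
python3 - <<'E'
from h import *
move([.4278,-.3343],.180,1.3491)
E
```

```text
clock: 1.85
position: [0.426, -0.3328, 0.1998]
ee_rot: [-2.445, -1.957, 0.006]
force: [-0.8, -0.7, -0.0]
width: 0.816
gripper_force: 0.0
clock 1.85 shift [-0.0011  0.0023  0.0198] roll 0.0007 rows>= 0.4 q7 0.13
```

```bash
python3 -m inch '-0.001 0 0.01 0 0.075; -0.001 0 0.02 0 0.075; -0.001 0 0.02 0 0.075; -0.001 0 0.02 0 0.03; -0.001 0 0.02 0 0.03' 25
python3 -m inch '0 0 0 0 0.03; 0 0 0 0 0.03;0 0 0 0 0.03;0 0 0 0 0.03'
python3 - <<'E'
from h import *
move([.4278,-.3343],.180,1.3491)
E
```

```text
clock: 2.35
position: [0.4294, -0.3339, 0.1861]
ee_rot: [2.449, 1.965, 0.001]
force: [0.5, 0.2, -0.2]
width: 0.69
gripper_force: 0.0
clock: 2.75
position: [0.4291, -0.3337, 0.1852]
ee_rot: [2.45, 1.966, 0.0]
force: [-0.2, 0.7, 3.8]
width: 0.469
gripper_force: 25.0
clock 2.75 shift [-0.0009 -0.0012  0.0052] roll 0.0037 rows>= 0.1 q7 0.13
```

```bash
python3 -m inch '0 0 -0.04 0 0.03; 0 0 -0.09 0 0.03; 0 0 -0.14 0 0.03;0 0 -0.18 0 0.03;0 0 -0.18 0 0.03'
python3 - <<'E'
from h import *
print(arm.observe()['force'],arm.observe()['width'])
th=.197;c,s=np.cos(th),np.sin(th)
move(np.array([.5676,.0136])+np.array([[c,-s],[s,c]])@[-.055,-.07],.40,np.pi/2+th)
E
```

```text
clock: 3.25
position: [0.4305, -0.3342, 0.3707]
ee_rot: [2.443, 1.961, 0.004]
force: [0.8, -0.1, -0.3]
width: 0.326
gripper_force: 0.0
[ 0.77000968 -0.05402517 -0.27585867] 0.3264907494549917
clock 3.25 shift [ 0.2829  0.0368 -0.03  ] roll -0.4152 rows>= 5.7 q7 0.22
```

The blank slipped because the grasp was too high. I'll reopen, look again and go lower.

```bash
python3 -m inch '0 0 -0.03 0 0.0918; 0 0 -0.03 0 0.0918;0 0 -0.03 0 0.0918;0 0 -0.03 0 0.0918'
python3 - <<'E'
from h import *
s=arm.observe();print(s['position'],s['width'])
b=plate(.008,'w2.png',[.429,-.334])
move(b[0],.180,b[1])
E
```

```text
clock: 3.65
position: [0.4287, -0.3335, 0.3938]
ee_rot: [-2.449, -1.965, 0.001]
force: [0.2, 0.1, -1.4]
width: 0.621
gripper_force: 0.0
[ 0.428671   -0.33353452  0.39379129] 0.6206299264807786
plate 0.96 [ 0.4119 -0.3291] yaw 1.4062 size 169.6 46.0 col [218. 218. 218.]
plate 0.75 [ 0.2223 -0.3338] yaw 1.992 size 48.4 56.9 col [140.  82. 178.]
clock 3.75 shift [ 0.0005 -0.017   0.2138] roll -0.0535 rows>= 4.3 q7 0.23
```

```bash
python3 -m inch '0 -0.017 0.05 -0.053 0.0918; 0 -0.017 0.1 -0.053 0.0918;0 -0.017 0.1 -0.053 0.0918;0 -0.017 0.1 -0.053 0.0918'
python3 - <<'E'
from h import *
s=arm.observe();print(s['position'],s['width'],s['dq'].round(3))
b=plate(.008,'w3.png',[.429,-.334])
move(b[0],.180,b[1])
E
```

```text
clock: 4.15
position: [0.4125, -0.3299, 0.2946]
ee_rot: [-2.395, -2.029, 0.001]
force: [0.4, -0.4, 2.1]
width: 0.996
gripper_force: 0.0
[ 0.41247676 -0.32985909  0.29455397] 0.9962692975147981 [ 0.001 -0.04  -0.009 -0.051 -0.005  0.012  0.005]
plate 0.88 [ 0.2239 -0.3104] yaw 2.9772 size 21.7 44.5 col [118.  67. 151.]
plate 0.74 [ 0.415  -0.3121] yaw 1.3973 size 134.5 45.0 col [194. 195. 195.]
clock 4.25 shift [ 0.0184 -0.0019  0.1168] roll 0.0085 rows>= 2.4 q7 0.25
```

View pics/w3.png

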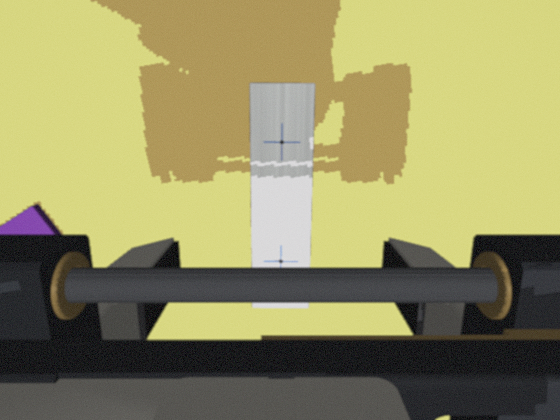

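The picture shows the bare blank centred between the fingers, columns 250–313 and rows 83–307, with the bar hiding its near part. I'll go down and check the height before closing.

```bash
python3 -m inch '0.001 -0.002 0.05 0.008 0.075; 0.001 -0.002 0.09 0.008 0.075;0.001 -0.002 0.113 0.008 0.075;0.001 -0.002 0.113 0.008 0.075;0.001 -0.002 0.113 0.008 0.075' 25
python3 -m inch '0 0 0.003 0 0.07;0 0 0.003 0 0.07;0 0 0.003 0 0.07'
```

```text
clock: 4.75
position: [0.4118, -0.3292, 0.1837]
ee_rot: [2.403, 2.02, 0.001]
force: [-0.4, 0.6, 1.5]
width: 0.821
gripper_force: 0.0
clock: 5.05
position: [0.411, -0.329, 0.18]
ee_rot: [2.404, 2.02, 0.001]
force: [-0.1, -0.4, 0.0]
width: 0.766
gripper_force: 0.0
```

```bash
python3 -m inch '0 0 0 0 0.055;0 0 0 0 0.055;0 0 0 0 0.04;0 0 0 0 0.04' 12
python3 -m inch '0 0 0 0 0.04;0 0 0 0 0.04;0 0 0 0 0.04' 30
```

```text
clock: 5.45
position: [0.4107, -0.3287, 0.1789]
ee_rot: [2.405, 2.021, 0.0]
force: [0.1, 0.5, 1.4]
width: 0.488
gripper_force: 12.0
clock: 5.75
position: [0.4107, -0.3287, 0.1789]
ee_rot: [2.405, 2.021, 0.0]
force: [-0.4, 0.9, 1.0]
width: 0.485
gripper_force: 30.0
```

Opening 44.6 mm at 30 N, with the height right this time. I'll lift.

```bash
python3 -m inch '0 0 -0.01 0 0.04;0 0 -0.03 0 0.04;0 0 -0.07 0 0.04;0 0 -0.12 0 0.04;0 0 -0.17 0 0.04'
python3 -m inch '0 0 -0.05 0 0.04;0 0 -0.05 0 0.04'
python3 - <<'E'
from h import *
th=.197;c,s=np.cos(th),np.sin(th)
move(np.array([.5676,.0136])+np.array([[c,-s],[s,c]])@[-.055,-.09],.40,np.pi/2+th)
E
```

```text
clock: 6.25
position: [0.41, -0.3282, 0.3509]
ee_rot: [-2.404, -2.021, 0.0]
force: [1.1, -1.8, -2.1]
width: 0.484
gripper_force: 30.0
clock: 6.45
position: [0.412, -0.329, 0.4063]
ee_rot: [2.396, 2.014, 0.004]
force: [0.5, -0.2, -0.8]
width: 0.487
gripper_force: 30.0
clock 6.45 shift [0.2605 0.0755 0.0057] roll -0.3699 rows>= 5.4 q7 0.29
```

```bash
python3 -m inch '0.26 0.075 0 -0.37 0.04;0.26 0.075 0 -0.37 0.04;0.26 0.075 0 -0.37 0.04;0.26 0.075 0 -0.37 0.04;0.26 0.075 0 -0.37 0.04'
python3 -m inch '0.03 0.01 0 0 0.04;0.03 0.01 0 0 0.04;0.03 0.01 0 0 0.04;0.03 0.01 0 0 0.04'
python3 - <<'E'
from h import *
s=arm.observe();print(s['position'],s['dq'].round(3),s['width'],s['force'])
c=cal('wrist');im=save('wrist','j1.png');np.savez('j1.npz',K=c[0],T=c[1])
for q in ('jig','fence','end_stop'):
    print(q,[(round(d['conf'],2),np.round(d['point'])) for d in arm.place_of('wrist',q)])
th=.197;cc,ss=np.cos(th),np.sin(th)
for x,y,z in [(22.5,-100,33),(22.5,90,33),(18,85,33),(-62,85,33),(-85,-125,15),(-85,125,15)]:
    p=np.r_[np.array([.5676,.0136])+np.array([[cc,-ss],[ss,cc]])@[x/1e3,y/1e3],z/1e3]
    print((x,y,z),proj('wrist',p,c).round(0))
E
```

```text
clock: 6.95
position: [0.5202, -0.1023, 0.3987]
ee_rot: [-1.992, -2.428, 0.001]
force: [1.3, -1.9, -1.5]
width: 0.484
gripper_force: 30.0
clock: 7.35
position: [0.5237, -0.0739, 0.3985]
ee_rot: [-1.994, -2.427, 0.002]
force: [-0.0, -0.5, -2.2]
width: 0.486
gripper_force: 30.0
[ 0.52370321 -0.07388896  0.39853281] [ 0.011 -0.001  0.004 -0.004 -0.002  0.    -0.003] 0.4860546056956401 [-0.02487163 -0.53897602 -2.17942395]
jig [(0.7, array([ 96., 341.]))]
fence []
end_stop []
(22.5, -100, 33) [[368. 206.]]
(22.5, 90, 33) [[380. -16.]]
(18, 85, 33) [[374.  -9.]]
(-62, 85, 33) [[278.  -9.]]
(-85, -125, 15) [[257. 226.]]
(-85, 125, 15) [[251. -54.]]
```

View pics/j1.png

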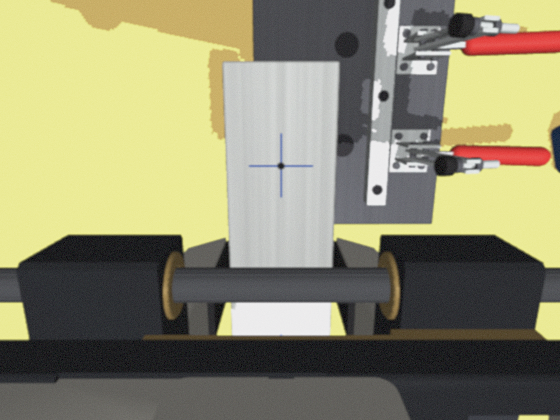

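The blank is held level. The fence's lower-left corner is at about (205,367) against a predicted (206,368), so the jig pose is good to about 1 mm. Next I'll estimate the blank's offset in the grip and work out the placing move.

```bash
cat >> h.py <<'E'
TH=.197;JR=np.array([[np.cos(TH),-np.sin(TH)],[np.sin(TH),np.cos(TH)]]);JT=np.array([.5676,.0136])
def jw(x,y): return JT+JR@[x,y]
def wj(p): return JR.T@(np.array(p)[:2]-JT)
E
python3 - <<'E'
from h import *
s=arm.observe();Rt=R.from_rotvec(s['ee_rot']).as_matrix()
for z in(.171,.173):
    P=unproj('wrist',[[224,62],[339,62],[229,235],[334,235],[281,166]],s['position'][2]-z)
    print(((P-s['position'])@Rt).round(4).tolist())
im=cv2.imread('pics/j1.png').astype(int).sum(2)
for r in (20,80,120,180): 
    row=np.diff(im[r,340:400]); print(r,340+np.argmax(row))
move(jw(-.057,-.010),.215,np.pi/2+TH)
E
```

```text
[[0.0836, -0.0212, 0.171], [0.0836, 0.0226, 0.171], [0.0143, -0.0217, 0.171], [0.0143, 0.0231, 0.171], [0.0438, 0.0005, 0.171]]
[[0.0838, -0.0215, 0.173], [0.0838, 0.0229, 0.173], [0.0136, -0.0219, 0.173], [0.0136, 0.0234, 0.173], [0.0435, 0.0005, 0.173]]
20 377
80 373
120 371
180 367
clock 7.55 shift [0.0672 0.0028 0.1838] roll -0.0021 rows>= 3.9 q7 0.05
```

```bash
python3 -m inch '0.04 0.003 0.03 0 0.04;0.067 0.003 0.07 0 0.04;0.067 0.003 0.12 0 0.04;0.067 0.003 0.165 0 0.04;0.067 0.003 0.18 0 0.04' 
python3 -m inch '0 0 0 0 0.04;0 0 0 0 0.04;0 0 0 0 0.04'
python3 - <<'E'
from h import *
move(jw(-.057,-.010),.195,np.pi/2+TH); print(wj(arm.observe()['position']))
c=cal('wrist');save('wrist','j2.png')
E
```

```text
clock: 8.05
position: [0.5122, -0.0071, 0.215]
ee_rot: [-1.99, -2.425, 0.006]
force: [-0.4, -0.8, -1.2]
width: 0.485
gripper_force: 30.0
clock: 8.35
position: [0.5148, -0.0065, 0.2203]
ee_rot: [1.992, 2.427, 0.003]
force: [-0.1, -0.5, -1.5]
width: 0.48
gripper_force: 30.0
clock 8.35 shift [-0.0006 -0.0013  0.0253] roll -0.0007 rows>= 0.5 q7 -0.24
[-0.05571487 -0.00936711]
```

View pics/j2.png

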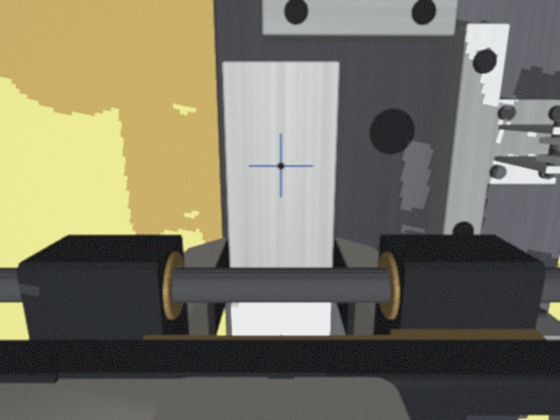

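The blank is over the base beside the fence, with its far end at row 62 and the stop's face at row 35. I'll lower and release it.

```bash
python3 - <<'E'
from h import *
for p in([-.062,.085],[.018,.085]): print(proj('wrist',np.r_[jw(*p),.033]).round(1))
E
python3 -m inch '-0.0 -0.001 0.012 0 0.04;-0.0 -0.001 0.02 0 0.04;0 -0.001 0.024 0 0.04;0 -0.001 0.024 0 0.04;0 -0.001 0.024 0 0.04'
```

```text
[[263.3  39.3]]
[[455.5  39.1]]
clock: 8.9
position: [0.513, -0.0064, 0.1947]
ee_rot: [-1.992, -2.429, 0.0]
force: [-0.3, 0.2, -1.4]
width: 0.483
gripper_force: 30.0
```

```bash
sed -i 's/JT=np.array(\[.5676,.0136\])/JT=np.array([.5672,.0155])/' h.py
python3 -m inch '0 0 0.002 0 0.04;0 0 0.002 0 0.04;0 0 0.002 0 0.055;0 0 0.002 0 0.065;0 0 0.002 0 0.065' 30
python3 -m inch '0 0 0 0 0.068;0 0 -0.03 0 0.07;0 0 -0.08 0 0.08;0 0 -0.13 0 0.0918;0 0 -0.18 0 0.0918'
python3 -m inch '0 0 -0.03 0 0.0918;0 0 -0.03 0 0.0918'
python3 - <<'E'
from h import *
print(wj(arm.observe()['position']))
b=plate(.023,'p1.png',jw(-.057,-.012)); 
if b: print('plate jig',wj(b[0]),b[1]-np.pi/2-TH)
move([.4816,.3271],.40,-1.585)
E
```

```text
clock: 9.4
position: [0.513, -0.0065, 0.1932]
ee_rot: [1.992, 2.429, -0.0]
force: [-4.8, -0.3, 13.1]
width: 0.686
gripper_force: 6.2
clock: 9.9
position: [0.5124, -0.0065, 0.3745]
ee_rot: [-1.991, -2.428, 0.001]
force: [0.8, -1.4, -0.0]
width: 0.965
gripper_force: 0.0
clock: 10.1
position: [0.5139, -0.0061, 0.4072]
ee_rot: [1.989, 2.424, 0.007]
force: [-0.4, 0.6, -1.2]
width: 0.999
gripper_force: 0.0
[-0.05649291 -0.01071551]
plate 0.66 [ 0.5132 -0.0071] yaw 1.7662 size 45.4 169.9 col [225. 225. 226.]
plate jig [-0.0573296  -0.01156001] -0.0016188323
clock 10.2 shift [0.3334 0.0346 0.0029] roll 0.2108 rows>= 6.7 q7 -0.08
```

Blank one is on the jig at about (-57, -12) mm and square. Now the second blank.

```bash
python3 -m inch '0.333 0.035 0 0.21 0.0918;0.333 0.035 0 0.21 0.0918;0.333 0.035 0 0.21 0.0918;0.333 0.035 0 0.21 0.0918;0.333 0.035 0 0.21 0.0918'
python3 -m inch '0.08 0.008 0 0 0.0918;0.08 0.008 0 0 0.0918;0.08 0.008 0 0 0.0918;0.08 0.008 0 0 0.0918;0.08 0.008 0 0 0.0918'
python3 - <<'E'
from h import *
s=arm.observe();print(s['dq'].round(3))
b=plate(.008,'w4.png',[.4816,.327])
if b: move(b[0],.180,b[1])
E
```

```text
clock: 10.7
position: [0.4897, 0.2392, 0.4009]
ee_rot: [-2.236, -2.206, 0.005]
force: [0.6, -1.1, -0.2]
width: 0.998
gripper_force: 0.0
clock: 11.2
position: [0.4997, 0.3162, 0.4015]
ee_rot: [2.237, 2.205, -0.004]
force: [0.1, -0.1, -0.8]
width: 1.001
gripper_force: 0.0
[ 0.012 -0.014  0.001 -0.005 -0.001 -0.     0.   ]
plate 0.97 [0.4794 0.3286] yaw 1.5833 size 45.0 170.2 col [205. 205. 205.]
clock 11.3 shift [ 0.0125 -0.0206  0.2223] roll -0.0276 rows>= 4.5 q7 -0.91
```

```bash
python3 -m inch '0.012 -0.021 0.04 -0.028 0.0918;0.012 -0.021 0.09 -0.028 0.085;0.012 -0.021 0.14 -0.028 0.075;0.012 -0.021 0.18 -0.028 0.075;0.012 -0.021 0.2 -0.028 0.075' 12
python3 -m inch '0 0 0 0 0.075;0 0 0 0 0.075;0 0 0 0 0.075'
python3 - <<'E'
from h import *
move([.4794,.3286],.180,1.5833)
E
```

```text
clock: 11.8
position: [0.4781, 0.3275, 0.1994]
ee_rot: [-2.206, -2.236, 0.008]
force: [0.6, -0.5, 0.3]
width: 0.821
gripper_force: 0.0
clock: 12.1
position: [0.4794, 0.3301, 0.2047]
ee_rot: [2.205, 2.237, 0.004]
force: [-0.1, 0.8, 0.7]
width: 0.815
gripper_force: 0.0
clock 12.1 shift [-0.0015 -0.0001  0.0247] roll 0.0017 rows>= 0.5 q7 -1.07
```

```bash
python3 -m inch '-0.001 0 0.012 0 0.075;-0.001 0 0.023 0 0.075;-0.001 0 0.024 0 0.075;-0.001 0 0.024 0 0.07;-0.001 0 0.024 0 0.07'
python3 -m inch '0 0 0 0 0.055;0 0 0 0 0.055;0 0 0 0 0.04;0 0 0 0 0.04;0 0 0 0 0.04' 12
python3 -m inch '0 0 0 0 0.04;0 0 0 0 0.04' 30
python3 - <<'E'
from h import *
move([.4794,.3286],.180,1.5833)
E
```

```text
clock: 12.6
position: [0.4786, 0.3288, 0.1785]
ee_rot: [-2.205, -2.238, 0.001]
force: [0.2, 0.1, 1.3]
width: 0.765
gripper_force: 0.0
clock: 13.1
position: [0.4787, 0.3289, 0.1789]
ee_rot: [2.205, 2.238, -0.0]
force: [0.2, -0.2, -0.2]
width: 0.486
gripper_force: 12.0
clock: 13.3
position: [0.4787, 0.3289, 0.1789]
ee_rot: [2.205, 2.238, -0.0]
force: [-0.2, 0.1, -0.5]
width: 0.486
gripper_force: 30.0
clock 13.3 shift [-0.0003  0.0007 -0.0011] roll 0.0024 rows>= 0.0 q7 -1.09
```

```bash
python3 -m inch '0 0 -0.01 0 0.04;0 0 -0.03 0 0.04;0 0 -0.07 0 0.04;0 0 -0.12 0 0.04;0 0 -0.17 0 0.04'
python3 -m inch '0 0 0 0 0.04;0 0 0 0 0.04'
python3 - <<'E'
from h import *
s=arm.observe();print(s['width'],s['gripper_force'])
im=save('wrist','h2.png').astype(int).sum(2); a=cv2.imread('pics/j2.png').astype(int).sum(2)
for m in(im,a): print([int(40+np.argmax(np.diff(m[40:90,c]))) for c in(240,260,300,325)],[int(200+np.argmax(np.abs(np.diff(m[100,200:250])))),int(320+np.argmax(np.abs(np.diff(m[100,320:360]))))])
move([.513,-.0065],.35,1.7662)
E
```

```text
clock: 13.8
position: [0.4781, 0.3286, 0.3509]
ee_rot: [-2.204, -2.238, 0.002]
force: [1.0, 0.4, -2.1]
width: 0.487
gripper_force: 30.0
clock: 14.0
position: [0.4787, 0.3289, 0.3504]
ee_rot: [2.204, 2.237, 0.004]
force: [-0.6, -0.1, -2.2]
width: 0.483
gripper_force: 30.0
0.48319711232058055 29.999417066574097
[59, 59, 60, 60] [224, 349]
[60, 60, 60, 61] [223, 337]
clock 14.05 shift [-0.3354  0.0296 -0.001 ] roll -0.1806 rows>= 6.7 q7 -0.96
```

```bash
python3 -m inch '-0.335 0.03 0 -0.18 0.04;-0.335 0.03 0 -0.18 0.04;-0.335 0.03 0 -0.18 0.04;-0.335 0.03 0 -0.18 0.04;-0.335 0.03 0 -0.18 0.04'
python3 -m inch '-0.08 0.008 0 0 0.04;-0.08 0.008 0 0 0.04;-0.08 0.008 0 0 0.04;-0.08 0.008 0 0 0.04;-0.08 0.008 0 0 0.04'
python3 - <<'E'
from h import *
move([.513,-.0065],.215,1.7662)
E
```

```text
clock: 14.55
position: [0.5039, 0.0779, 0.3471]
ee_rot: [-1.993, -2.425, 0.004]
force: [2.2, -0.2, -2.5]
width: 0.485
gripper_force: 30.0
clock: 15.05
position: [0.5275, 0.0045, 0.3479]
ee_rot: [-1.991, -2.427, 0.001]
force: [-0.3, 1.3, -0.8]
width: 0.485
gripper_force: 30.0
clock 15.05 shift [-0.0081 -0.0161  0.1329] roll 0.0012 rows>= 2.7 q7 -0.17
```

```bash
python3 -m inch '-0.008 -0.016 0.03 0 0.04;-0.008 -0.016 0.07 0 0.04;-0.008 -0.016 0.11 0 0.04;-0.008 -0.016 0.127 0 0.04;-0.008 -0.016 0.127 0 0.04'
python3 -m inch '0 0 0 0 0.04;0 0 0 0 0.04;0 0 0 0 0.04'
python3 - <<'E'
from h import *
move([.513,-.0065],.203,1.7662)
E
```

```text
clock: 15.55
position: [0.5124, -0.0062, 0.2194]
ee_rot: [-1.988, -2.427, 0.005]
force: [0.4, 0.4, -1.3]
width: 0.483
gripper_force: 30.0
clock: 15.85
position: [0.5145, -0.0073, 0.2232]
ee_rot: [1.993, 2.426, 0.002]
force: [1.0, 0.6, -2.2]
width: 0.489
gripper_force: 30.0
clock 15.85 shift [ 0.001  -0.0013  0.0202] roll -0.0002 rows>= 0.4 q7 -0.28
```

```bash
python3 -m inch '0.001 -0.001 0.01 0 0.04;0.001 -0.001 0.017 0 0.04;0.001 -0.001 0.02 0 0.04;0.001 -0.001 0.021 0 0.04;0.001 -0.001 0.021 0 0.04'
python3 -m inch '0 0 0 0 0.04;0 0 0 0 0.04'
python3 - <<'E'
from h import *
move([.513,-.0065],.2017,1.7662)
E
```

```text
clock: 16.35
position: [0.513, -0.0067, 0.2013]
ee_rot: [1.994, 2.427, 0.0]
force: [-1.4, -0.2, 8.7]
width: 0.484
gripper_force: 31.6
clock: 16.55
position: [0.513, -0.0068, 0.2013]
ee_rot: [1.994, 2.426, 0.0]
force: [-1.5, -1.3, 8.3]
width: 0.485
gripper_force: 31.5
clock 16.55 shift [ 0.0003  0.     -0.0004] roll -0.0005 rows>= 0.0 q7 -0.31
```

It's resting on blank one. I'll release, straddle both blanks, squeeze lightly to true them, and release again.

```bash
python3 -m inch '0 0 -0.0005 0 0.055;0 0 -0.0005 0 0.062;0 0 -0.0005 0 0.065;0 0 -0.0005 0 0.065'
python3 -m inch '0 0 0.004 0 0.065;0 0 0.0055 0 0.065;0 0 0.0055 0 0.05;0 0 0.0055 0 0.04;0 0 0.0055 0 0.04' 8
python3 -m inch '0 0 0 0 0.04;0 0 0 0 0.04;0 0 0 0 0.04;0 0 0 0 0.04'
```

```text
clock: 16.95
position: [0.5127, -0.0068, 0.2012]
ee_rot: [-1.995, -2.427, 0.0]
force: [-0.2, -0.3, -0.3]
width: 0.701
gripper_force: 0.0
clock: 17.45
position: [0.5128, -0.0068, 0.1959]
ee_rot: [1.995, 2.427, 0.0]
force: [-1.7, -0.9, 0.1]
width: 0.494
gripper_force: 3.0
clock: 17.85
position: [0.5128, -0.0069, 0.1959]
ee_rot: [1.995, 2.427, 0.0]
force: [0.5, 0.9, -0.9]
width: 0.492
gripper_force: 8.0
```

Holding both blanks lightly, I'll slide the pile to the end stop.

```bash
python3 -m inch '0.002 0 0 0 0.04;0.004 0 0 0 0.04;0.006 0 0 0 0.04;0.008 0 0 0 0.04;0.008 0 0 0 0.04'
python3 -m inch '0.001 0 0 0 0.04;0.001 0 0 0 0.04;0.002 0 0 0 0.04;0.002 0 0 0 0.04'
python3 -m inch '0.001 0 0 0 0.04;0.001 0 0 0 0.04'
python3 -m inch '0.001 0 0 0 0.04;0.001 0 0 0 0.04'
```

```text
clock: 18.35
position: [0.5111, 0.0015, 0.1959]
ee_rot: [-1.994, -2.428, -0.0]
force: [-0.8, 0.3, 1.1]
width: 0.489
gripper_force: 8.0
clock: 18.75
position: [0.5108, 0.003, 0.1959]
ee_rot: [1.995, 2.427, 0.0]
force: [0.1, -0.1, 1.6]
width: 0.485
gripper_force: 8.0
clock: 18.95
position: [0.5106, 0.004, 0.1959]
ee_rot: [1.995, 2.427, 0.0]
force: [-0.2, -1.0, 2.7]
width: 0.492
gripper_force: 8.0
clock: 19.15
position: [0.5105, 0.0045, 0.1959]
ee_rot: [1.995, 2.426, -0.001]
force: [0.8, -3.5, 1.2]
width: 0.488
gripper_force: 8.0
```

```bash
python3 -m inch '0.001 0 0 0 0.04;0.001 0 0 0 0.04;0.001 0 0 0 0.04'
python3 -m inch '0 0 0 0 0.055;0 0 0 0 0.065;0 0 0 0 0.068;0 0 -0.02 0 0.07;0 0 -0.06 0 0.07'
python3 -m inch '0 0 -0.05 0 0.0918;0 0 -0.1 0 0.0918;0 0 -0.14 0 0.0918;0 0 -0.14 0 0.0918;0 0 -0.14 0 0.0918'
python3 - <<'E'
from h import *
s=arm.observe();print(wj(s['position']),s['dq'].round(3))
b=plate(.031,'p2.png',jw(-.057,0)); 
if b: print('top plate jig',wj(b[0]),b[1]-np.pi/2-TH)
move(jw(-.115,0),.30,TH)
E
```

```text
clock: 19.45
position: [0.5104, 0.0051, 0.1959]
ee_rot: [1.995, 2.426, -0.001]
force: [1.5, -4.8, 1.2]
width: 0.49
gripper_force: 8.0
clock: 19.95
position: [0.5091, 0.006, 0.2543]
ee_rot: [-1.991, -2.424, 0.005]
force: [0.7, -0.1, 0.4]
width: 0.761
gripper_force: 0.0
clock: 20.45
position: [0.5102, 0.0061, 0.3967]
ee_rot: [1.994, 2.426, 0.002]
force: [0.1, -0.1, -0.3]
width: 0.994
gripper_force: 0.0
[-0.05775015  0.00197263] [-0.007  0.033  0.013  0.04   0.006 -0.011 -0.004]
plate 0.67 [0.5106 0.0055] yaw 1.7627 size 45.7 166.8 col [224. 224. 225.]
top plate jig [-0.0574924   0.00130204] -0.005085796
clock 20.55 shift [-0.0019 -0.0566  0.0949] roll 1.5689 rows>= 10.5 q7 -0.14
```

View pics/p2.png

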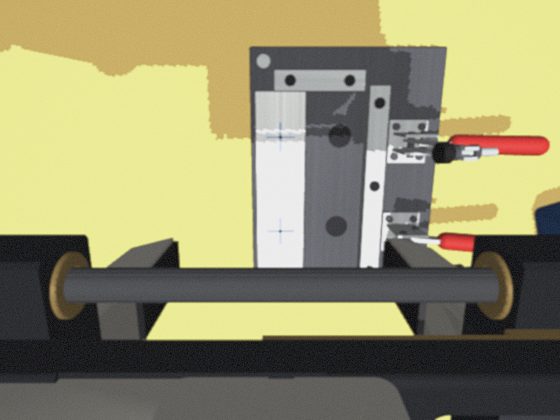

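The pile lies with its end on the stop (row 91), flush and parallel to the fence. Next I'll rotate the tool 90° behind it, so the two open fingers can push both blanks toward the fence.

```bash
python3 -m inch '0 -0.057 0.0 1.56 0.0918;0 -0.057 0 1.56 0.0918;0 -0.057 0 1.56 0.0918;0 -0.057 0 1.56 0.0918;0 -0.057 0 1.56 0.0918'
python3 -m inch '0 0 0 0.75 0.0918;0 0 0 0.75 0.0918;0 0 0 0.75 0.0918;0 0 0 0.75 0.0918;0 0 0 0.75 0.0918'
python3 - <<'E'
from h import *
move(jw(-.118,.001),.30,TH-.004)
E
```

```text
clock: 21.05
position: [0.4538, -0.0052, 0.3944]
ee_rot: [-2.748, -1.519, 0.004]
force: [0.2, 0.6, 0.2]
width: 0.999
gripper_force: 0.0
clock: 21.55
position: [0.4539, -0.0051, 0.3942]
ee_rot: [-3.115, -0.407, 0.005]
force: [-0.5, -1.1, 0.6]
width: 0.999
gripper_force: 0.0
clock 21.55 shift [-0.0026  0.0009  0.0943] roll 0.0669 rows>= 1.9 q7 -1.52
```

```bash
python3 -m inch '-0.003 0.001 0.04 0.067 0.0918;-0.003 0.001 0.09 0.067 0.0918;-0.003 0.001 0.14 0.067 0.0918;-0.003 0.001 0.17 0.067 0.0918;-0.003 0.001 0.17 0.067 0.0918'
python3 -m inch '0 0 0 0 0.0918;0 0 0 0 0.0918;0 0 0 0 0.0918'
python3 - <<'E'
from h import *
print(wj(arm.observe()['position']));move(jw(-.116,.001),.1965,TH-.004)
E
```

```text
clock: 22.05
position: [0.4492, -0.0069, 0.2216]
ee_rot: [-3.125, -0.313, 0.016]
force: [-0.6, -0.5, 1.7]
width: 0.998
gripper_force: 0.0
clock: 22.35
position: [0.4523, -0.0068, 0.2274]
ee_rot: [3.126, 0.311, 0.004]
force: [1.0, -0.1, 0.2]
width: 0.999
gripper_force: 0.0
[-0.11701253  0.00056705]
clock 22.35 shift [ 0.0009 -0.0005  0.0309] roll 0.0055 rows>= 0.6 q7 -1.73
```

```bash
python3 -m inch '0 0 0.015 0.005 0.0918;0 0 0.027 0.005 0.0918;0 0 0.0305 0.005 0.0918;0 0 0.0305 0.005 0.0918;0 0 0.0305 0.005 0.0918'
python3 -m inch '0.005 0 0 0 0.0918;0.01 0 0 0 0.0918;0.015 0 0 0 0.0918;0.018 0 0 0 0.0918;0.018 0 0 0 0.0918'
python3 -m inch '0.002 0 0 0 0.0918;0.004 0 0 0 0.0918;0.006 0 0 0 0.0918;0.008 0 0 0 0.0918;0.01 0 0 0 0.0918'
python3 - <<'E'
from h import *
s=arm.observe();print(wj(s['position']),JR.T@s['force'][:2]);move(jw(-.045,.001),.1965,TH-.004)
E
```

```text
clock: 22.85
position: [0.4518, -0.0068, 0.1957]
ee_rot: [3.127, 0.304, 0.0]
force: [-0.1, 1.1, 0.7]
width: 1.001
gripper_force: 0.0
clock: 23.35
position: [0.4699, -0.0032, 0.1955]
ee_rot: [-3.127, -0.304, -0.001]
force: [-0.5, -0.7, -0.0]
width: 0.998
gripper_force: 0.0
clock: 23.85
position: [0.4792, -0.0015, 0.1953]
ee_rot: [3.127, 0.304, -0.001]
force: [-0.7, -0.4, 0.4]
width: 1.001
gripper_force: 0.3
[-0.08965099  0.00057883] [-0.73662647 -0.22774726]
clock 23.85 shift [ 0.0446 -0.0006 -0.0012] roll 0.0007 rows>= 0.9 q7 -1.77
```

```bash
python3 -m inch '0.0025 0 -0.0005 0 0.0918;0.005 0 -0.0005 0 0.0918;0.0075 0 -0.0005 0 0.0918;0.01 0 -0.0005 0 0.0918;0.0125 0 -0.0005 0 0.0918'
python3 -m inch '0.0025 0 0 0 0.0918;0.005 0 0 0 0.0918;0.0075 0 0 0 0.0918;0.01 0 0 0 0.0918;0.0125 0 0 0 0.0918'
python3 -m inch '0.0025 0 0 0 0.0918;0.005 0 0 0 0.0918;0.0075 0 0 0 0.0918;0.01 0 0 0 0.0918;0.01 0 0 0 0.0918'
python3 - <<'E'
from h import *
s=arm.observe();print(wj(s['position']),JR.T@s['force'][:2]);move(jw(-.040,.001),.1965,TH-.004)
save('wrist','f1.png')
E
```

```text
clock: 24.35
position: [0.4916, 0.001, 0.1959]
ee_rot: [3.127, 0.304, -0.0]
force: [-0.5, 0.2, 0.3]
width: 1.001
gripper_force: 0.3
clock: 24.85
position: [0.5039, 0.0034, 0.1959]
ee_rot: [3.127, 0.304, 0.0]
force: [-0.8, -0.5, 0.7]
width: 0.999
gripper_force: 0.3
clock: 25.35
position: [0.514, 0.0054, 0.1959]
ee_rot: [-3.127, -0.304, -0.001]
force: [0.6, 0.2, -0.6]
width: 0.999
gripper_force: 0.0
[-0.05418368  0.00049052] [0.5950468  0.03512603]
clock 25.35 shift [ 0.0142 -0.0006 -0.0005] roll 0.0008 rows>= 0.3 q7 -1.76
```

View pics/f1.png

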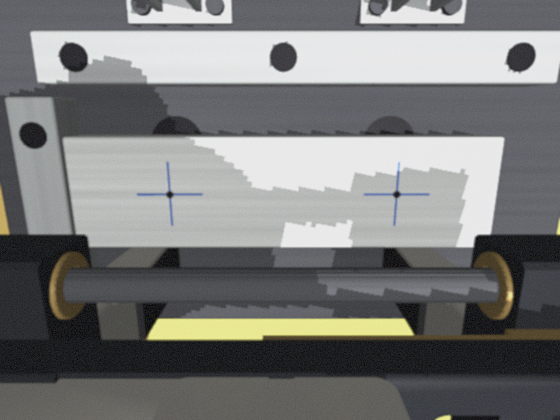

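The pile (rows 137–247) is square to the fence (lower edge at row 83, about 21 mm away) and still at the stop on the left. I'll continue, slowing near contact.

```bash
python3 -m inch '0.002 0 0 0 0.0918;0.004 0 0 0 0.0918;0.006 0 0 0 0.0918;0.008 0 0 0 0.0918;0.01 0 0 0 0.0918'
python3 -m inch '0.0015 0 0 0 0.0918;0.003 0 0 0 0.0918;0.0045 0 0 0 0.0918;0.006 0 0 0 0.0918;0.006 0 0 0 0.0918'
python3 -m inch '0.0005 0 0 0 0.0918;0.001 0 0 0 0.0918;0.0015 0 0 0 0.0918;0.002 0 0 0 0.0918;0.002 0 0 0 0.0918'
python3 - <<'E'
from h import *
s=arm.observe();print(wj(s['position']),JR.T@s['force'][:2])
E
```

```text
clock: 25.9
position: [0.5235, 0.0072, 0.1958]
ee_rot: [3.127, 0.304, -0.0]
force: [-1.2, 0.0, -0.1]
width: 0.997
gripper_force: 0.3
clock: 26.4
position: [0.5295, 0.0084, 0.1959]
ee_rot: [-3.127, -0.304, -0.001]
force: [0.9, 0.0, -0.1]
width: 0.997
gripper_force: 0.0
clock: 26.9
position: [0.5312, 0.0087, 0.1959]
ee_rot: [3.127, 0.304, 0.0]
force: [0.6, -0.5, -0.5]
width: 1.003
gripper_force: 0.2
[-0.03659373  0.00037797] [ 0.49975423 -0.5966985 ]
```

```bash
python3 -m inch '0.0005 0 0 0 0.0918;0.001 0 0 0 0.0918;0.0015 0 0 0 0.0918;0.002 0 0 0 0.0918;0.002 0 0 0 0.0918'
python3 -m inch '0.0005 0 0 0 0.0918;0.0005 0 0 0 0.0918;0.001 0 0 0 0.0918;0.001 0 0 0 0.0918'
python3 -m inch '0.0005 0 0 0 0.0918;0.0005 0 0 0 0.0918;0.0005 0 0 0 0.0918'
python3 - <<'E'
from h import *
s=arm.observe();print(wj(s['position']),JR.T@s['force'][:2])
E
```

```text
clock: 27.4
position: [0.5331, 0.0091, 0.1959]
ee_rot: [3.127, 0.304, -0.0]
force: [-0.2, 0.3, -0.2]
width: 1.0
gripper_force: 0.4
clock: 27.8
position: [0.5335, 0.0092, 0.1956]
ee_rot: [3.127, 0.304, -0.003]
force: [-5.6, -0.4, 2.7]
width: 1.0
gripper_force: 2.6
clock: 28.1
position: [0.5336, 0.0092, 0.1955]
ee_rot: [3.126, 0.304, -0.004]
force: [-6.7, -0.6, 2.3]
width: 1.0
gripper_force: 3.2
[-0.03414791  0.00040456] [-6.68874117  0.75904744]
```

Contact with the fence. I'll ease up to about 10 N.

```bash
python3 -m inch '0.0004 0 0 0 0.0918;0.0004 0 0 0 0.0918;0.0004 0 0 0 0.0918;0.0004 0 0 0 0.0918'
python3 -m inch '0 0 0 0 0.0918;0 0 0 0 0.0918;0 0 0 0 0.0918;0 0 0 0 0.0918;0 0 0 0 0.0918'
python3 -m inch '0 0 0 0 0.0918;0 0 0 0 0.0918;0 0 0 0 0.0918;0 0 0 0 0.0918;0 0 0 0 0.0918'
```

```text
clock: 28.5
position: [0.5337, 0.0092, 0.1954]
ee_rot: [3.126, 0.304, -0.005]
force: [-8.1, -1.8, 3.8]
width: 1.0
gripper_force: 3.7
clock: 29.0
position: [0.5338, 0.0092, 0.1954]
ee_rot: [3.126, 0.304, -0.005]
force: [-7.3, -1.6, 2.7]
width: 1.0
gripper_force: 3.7
clock: 29.5
position: [0.5337, 0.0092, 0.1954]
ee_rot: [3.126, 0.304, -0.005]
force: [-7.3, -1.4, 3.4]
width: 1.001
gripper_force: 3.7
```

```bash
python3 -m inch '0.0003 0 0 0 0.0918;0.0006 0 0 0 0.0918;0.0006 0 0 0 0.0918;0.0006 0 0 0 0.0918'
python3 -m inch '0 0 0 0 0.0918;0 0 0 0 0.0918;0 0 0 0 0.0918;0 0 0 0 0.0918;0 0 0 0 0.0918'
python3 - <<'E'
from h import *
f=[]
save('wrist','f2.png')
for i in range(6):
    arm.get_image('wrist');f.append(JR.T@arm.observe()['force'][:2])
print(np.round(f,1).tolist(),np.mean(f,0))
E
```

```text
clock: 29.9
position: [0.5339, 0.0093, 0.1953]
ee_rot: [3.126, 0.304, -0.007]
force: [-8.9, -1.3, 3.4]
width: 1.002
gripper_force: 4.4
clock: 30.4
position: [0.5339, 0.0092, 0.1953]
ee_rot: [3.126, 0.304, -0.007]
force: [-8.4, -1.7, 2.5]
width: 1.0
gripper_force: 4.4
[[-8.6, -0.3], [-8.2, 0.5], [-8.9, 1.3], [-8.2, 1.0], [-8.9, 0.2], [-8.3, 0.9]] [-8.52980785  0.59602715]
```

View pics/f2.png

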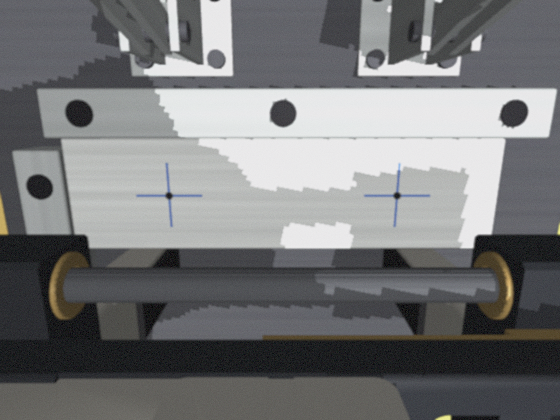

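The far edge of the pile lies along the fence (row 137) with its left end on the stop. The push is a steady 8.5 N or so, with both fingers spanning both thicknesses. I'll hand in while holding this.

```bash
python3 -c "
from cell import arm
print(arm.sign_off())"
```

```text
the job is handed in; nothing more can be done
None
```

I handed the job in with the two grey blanks stacked on the jig, end at the stop, pressed against the fence at about 8.5 N (measured at the wrist); only the top blank's position was confirmed by camera, the lower one is inferred from the shared squeeze and push, and I viewed 11 pictures, one over the limit.

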